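# Unclip a cover plate and hold it over its threaded flange

### The arm

A 7-joint arm with a two-finger parallel gripper is mounted at the origin on a cart in front of the work surface, level with it; the furniture and walls round the work are solid. World frame = base frame: x ahead of the robot, y to its left, z up, the work surface at z = 0. Lengths are in m, angles in rad, forces in N, time in s.
With the tool pointing down it reaches from about 0.35 to 0.9 m from the base axis. Payload 19.9 kg.
Tool frame: the origin (TCP) lies midway between the tips of the shut fingers; the grasp point (between the pads) lies 19 mm behind it (r.hold_point_z is the distance from the TCP to the grasp point, in m); z points along the fingers, y is the line along which they close (so a half turn about z gives the same grasp; the last joint's range is limited). The gripper opens to 94 mm and grips with 3 to 60 N. Pads are 16 mm wide; open, the fingers measure 119 mm over their backs; the gripper's body (75 mm by 177 mm) begins 78 mm behind the grasp point.
Start: joints at [1.28, 0.417, -0.01, 1.614, 0.005, 1.111, -0.053], TCP at [0.155, -0.606, 0.205] pointing down, gripper open.
Joint ranges: [-2.81, 2.81], [-0.39, 2.02], [-1.27, 1.25], [0.06, 2.57], [-1.19, 4.33], [0.19, 2], [-2.82, 2.82]. Speed limits (rad/s): [1.89, 1.89, 2.39, 2.39, 3.01, 3.01, 3.01].

### API

Orientations are given as a unit quaternion [w, x, y, z].
In Python, from workcell import r, optics gives the robot as it stands.
- The arm moves only by the shell command python3 -m crank 'ROWS' [FORCE]. ROWS is JSON, a list of rows, each an object with "claw": the closure, from 0 (fully open) to 1 (shut); "offset": the shift along the tool's x, y, z in m, a list of three; "turn": the turn about the tool's z in rad. A call has exactly 8 rows; each row shifts and turns the commanded pose from where the row before left it, along the tool's axes as they then stand; what a row does not reach is not made up. A row lasts 1/12 s, in which the tool goes at most 41.7 mm and 7.16 degrees, less where a joint would pass 70% of its speed; a pose out of reach is approached as far as the arm can. A call is refused whole if a number of a shift passes 0.0417 or a number of a turn 0.125, either way. A call with a gripper value outside its range is refused whole. The fingers move at their own pace and stop on an object; FORCE is the grip in N (left out, the last holds). Time passes only in rows, so rows that do not move let the fingers close, or fill a call up. It gives the time, the measured TCP pose, the force, the opening and the grip force at its end, in the units of the state.
- r.sense(): the state, without advancing time (a new reading comes with each control period).
- optics.get_image(name): name is "scene" or "top" or "wrist"; returns a dict with "img" (420x560x3 uint8, blue, green, red), "z_map" (420x560 float32, m along the optical axis (not along the pixel's ray), 0 where there is no reading), "K" (3x3 intrinsics, pixels), "R" (3x3) and "t" (3): a world point X has camera coordinates R X + t. Camera axes: x right, y down, z forward; pixel columns grow to the right and rows downward; lengths in m; the calibration is good to about 2 mm. A picture is of the moment at which its call begins.
- r.job_done(): hands the job in; it is judged then, once.
The state is a dict: "time": time; "q": joint angles; "qvel": joint speeds; "effort": joint torques, N m; "eef_pos": TCP position; "ee_rot": TCP orientation; "force": force on the tool from outside, world axes, zero at the start; "wrist_torque": the same for the moment, N m; "gripper_width": finger opening in m; "gripper_force": force on a finger pad.
Only numpy, scipy, OpenCV 4.12 (cv2) and the standard library are available. Lean on these libraries where they do the work, as an engineer would, in place of code of your own. Each camera call takes 0.05 s, during which the arm holds its last target. There are 200 camera calls.

### The job

Take the red screwdriver, slip its blade under the projecting tab of the stiff orange clip and lever the clip right up (to about upright) so that it frees the metal cover plate; use the screwdriver for this, not the fingers or arm. Lay the screwdriver flat on the table and let go of it, then lift the cover plate out by its black handle and hold it level and still, hovering about 1 to 2 cm above the blue housing without touching it, with its four corner holes straight above the four threaded holes. Finish while still holding it there, ready for the screws, and do not shift the other things on the table.

Things in the scene. Friction and masses are not known exactly. Their poses are not given: they have to be found in the camera images.
- driver: red screwdriver, 171 mm long, lying on the table; handle 20 to 24 mm across and 22 mm high with black neck; its own -y axis points along the shaft to the blade; origin on its underside
- driver_grip (a point): middle of the screwdriver's thickness in the neck part of the handle (20 mm wide, 21 mm high), 16 mm from the front end of the handle; a good place to grip it, 97 mm behind the blade's end; 11 mm above the table as it lies; frame as driver
- driver_tip (a point): end of the screwdriver's blade, on the shaft axis; the shaft is a rod of 5 mm diameter, 80 mm long, 11 mm above the table as it lies
- cradle: grey storage cradle fixed to the table, 108 (its x) x 150 (its y) mm, deck 30 mm above the table; origin centred on its underside. The cover lies on the deck between low black stops. The clip's hinge runs along the cradle's x axis on the +y side; the pry tab projects on the -x side (the robot's side)
- clip (a joint): opening angle of the orange clip, rad: 0 = flat down over the cover, 1.57 = upright, stops at 1.9. Hinge friction about 0.05 N m holds it wherever it is left
- clip_hinge (a point): point on the clip's hinge axis, 38 mm above the table, in the middle of the cradle's width; the axis runs along the cradle's x; its frame is the cradle's
- clip_tab (a point): point in the middle of the clip's projecting pry tab, 22 mm from the hinge axis. The tab is 4 mm thick and 24 mm wide (4 to 28 mm from the hinge axis); it projects 36 mm beyond the cradle's edge (x from -54 to -90 mm in the cradle's frame, this point at -72), its underside 36 mm above the table when shut, with free space below. The frame turns with the clip and is the cradle's frame when shut
- cover: aluminium cover plate 80 (its x) x 100 (its y) x 5 mm with four 9 mm corner holes at x = +-30, y = +-40 mm and a black grab handle on top; mass about 0.18 kg; origin at the centre of the plate's underside
- cover_grip (a point): centre of the bar of the cover's black handle, 30 mm above the plate's underside; the bar is 14 mm wide (x), 14 mm high and 48 mm long (y), with 18 mm of free space between it and the plate; frame as cover
- cover_hole_a (a point): cover hole at its (+30, +40) mm corner, on the plate's underside
- cover_hole_c (a point): cover hole at the opposite (-30, -40) mm corner, on the plate's underside
- housing: blue machine housing fixed to the table, flange 84 (its x) x 104 (its y) mm with its top 50 mm above the table, four threaded 6 mm holes at x = +-30, y = +-40 mm and an open middle; origin centred on its underside. The hole pattern is the cover's: a half turn of the cover fits as well. Two big screens stand edge-on between cradle and housing (front edges at x = 0.52 m, y = -0.23 and x = 0.55 m, y = 0.08, up to 0.47 m high): swing across in front of them, nearer the robot
- hole_a (a point): threaded hole at the housing's (+30, +40) mm corner, at the flange's top; frame as housing
- hole_c (a point): threaded hole at the housing's opposite (-30, -40) mm corner, at the flange's top
- carton: small brown carton, a bystander; 61x85x46 mm, origin at the underside
- battery: dark green block battery, a bystander; 26x51x18 mm, origin at the underside
- tape_roll: roll of black tape, a bystander; 57x54x19 mm, origin at the underside

How it is judged:
On the way, in this order (a step that is already met when the one before it is completed fails the run):
1. the screwdriver is levering the clip up, the cover still lying in the cradle (value of joint clip above 0.4 rad and contact force between driver and clip above 0.2 N and distance of cover_grip from where it was at the start of the episode below 0.02 m), for 0.05 s.
2. the clip stands up clear of the cover and the screwdriver lies released on the table, the cover still in the cradle (value of joint clip above 1.2 rad and height (world z) of driver_grip below 0.018 m and height (world z) of driver_tip below 0.022 m and contact force between driver and the fingers below 0.1 N and distance of cover_grip from where it was at the start of the episode below 0.02 m), for 0.2 s.
3. the cover is lifted out of the cradle (height (world z) of cover above 0.05 m and contact force between cover and the fingers above 0.5 N and contact force between cover and cradle below 0.1 N), for 0.1 s.
At the end, for the whole second after the job is handed in: Cover held in the fingers, still, level within 0.08 rad, touching neither housing nor screwdriver, underside 5 to 25 mm above the flange, holes within 5 mm sideways of the threaded ones (either way round); clip open beyond 1.2 rad; screwdriver flat on the table, at rest (((horizontal distance between cover_hole_a and hole_a below 0.005 m and horizontal distance between cover_hole_c and hole_c below 0.005 m) or (horizontal distance between cover_hole_a and hole_c below 0.005 m and horizontal distance between cover_hole_c and hole_a below 0.005 m)) and z of cover_hole_a in the frame of housing between 0.055 and 0.075 m and z of cover_hole_c in the frame of housing between 0.055 and 0.075 m and angle between cover's own z axis and vertical below 0.08 rad and linear speed of each of cover, driver below 0.01 m/s and contact force between cover and the fingers above 0.5 N and contact force between cover and housing below 0.05 N and contact force between cover and driver below 0.05 N and value of joint clip above 1.2 rad and height (world z) of driver_grip below 0.018 m and height (world z) of driver_tip below 0.022 m); the arm keeps its last pose, push and grip.
It fails at once if fingers or arm push the clip (contact force between any of the fingers, the arm and clip above 0.5 N).
It fails at once if a bystander is shifted by more than 20 mm (distance of any of carton, battery, tape_roll from where it was at the start of the episode above 0.02 m).
It also fails if it takes over 72 s, if anything falls off the work surface, if the arm or the gripper's body presses on something with over 40 N, if the wrist force passes 120 N, or if a joint passes its speed limit or range.

## Working session

There is one attempt and no reset: what is moved stays moved. The work goes in short steps, Python scripts to look and compute and a shell command to move; the robot and the scene stay as the last step left them, time stands still between calls to the robot, and variables do not carry over. Pictures are saved under pics/ and viewed, at most 12 in all, crops included, and the job is handed in when it is done.

```bash
mkdir -p pics; ls
cat > h.py <<'E'
import numpy as np, cv2
from workcell import r, optics
def pts(d):
    z=d["z_map"].astype(float); K=d["K"]; v,u=np.mgrid[:z.shape[0],:z.shape[1]]
    c=np.stack([(u-K[0,2])/K[0,0]*z,(v-K[1,2])/K[1,1]*z,z],-1)
    P=(c-d["t"])@d["R"]; P[z==0]=np.nan
    return P
def ray(d,u,v,h):
    w=d["R"].T@np.array([(u-d["K"][0,2])/d["K"][0,0],(v-d["K"][1,2])/d["K"][1,1],1.]); C=-d["R"].T@d["t"]
    return C+w*(h-C[2])/w[2]
E
python3 - <<'E'
from h import *
for n in("top","scene"):
    d=optics.get_image(n); cv2.imwrite(f"pics/{n}0.png",d["img"]); np.savez(n+"0.npz",**d)
    print(n,d["K"].round(1).tolist(),(-d["R"].T@d["t"]).round(3),d["R"].round(2).tolist())
print(r.sense(), r.hold_point_z)
E
```

```text
pics
top [[458.4, 0.0, 285.0], [0.0, 458.4, 206.2], [0.0, 0.0, 1.0]] [ 0.309 -0.01   1.245] [[0.02, -1.0, -0.02], [-0.98, -0.02, -0.17], [0.17, 0.02, -0.98]]
scene [[523.9, 0.0, 280.2], [0.0, 523.9, 204.5], [0.0, 0.0, 1.0]] [-0.463 -0.46   1.101] [[0.43, -0.9, -0.01], [-0.63, -0.29, -0.72], [0.65, 0.32, -0.69]]
{'time': 0.1, 'q': array([ 1.27954696,  0.41790773, -0.01030807,  1.61409881,  0.00471722,
        1.11070591, -0.05300228]), 'qvel': array([ 0.00148732, -0.00067003, -0.00063369, -0.00189317, -0.00140507,
       -0.00018047,  0.0006414 ]), 'effort': array([ 2.01324823e-03, -8.52581835e+01,  6.40198812e-01, -4.26693463e+01,
       -4.87976032e-02,  1.65261322e-02,  1.18993776e-04]), 'eef_pos': array([ 0.15437999, -0.6052869 ,  0.2048983 ]), 'ee_rot': array([-5.35602806e-04,  9.92212017e-01,  1.24559273e-01, -1.17088055e-04]), 'force': array([-0.24058297, -0.39076112, -0.20978162]), 'wrist_torque': array([-0.00167036,  0.05190482,  0.04292157]), 'gripper_force': 0.0, 'gripper_width': 0.0941538967266539} 0.0188
```

View pics/top0.png

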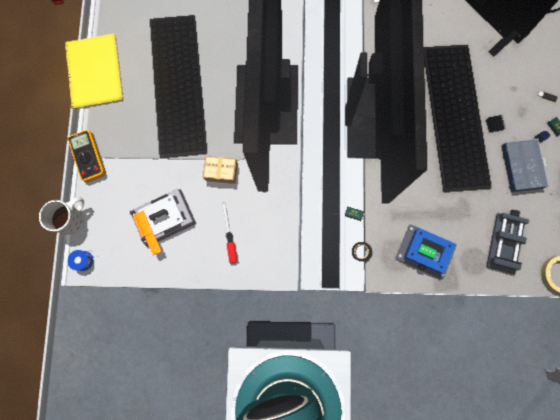

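View pics/scene0.png

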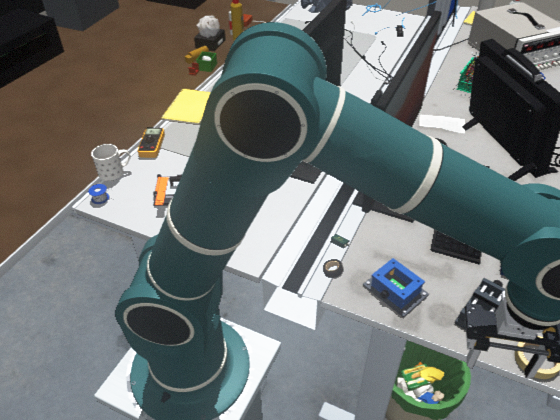

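The top view shows everything I need. The red screwdriver is at about (231,240), with its blade up at (225,205). The cradle and cover are at (165,215), with the orange clip from (138,208) to (157,252). The housing is at (428,250). The bystanders are the carton (220,168), battery (354,212) and tape (361,251). In the scene view the arm hides most of the cradle.

Run:
```python
from h import *
d=dict(np.load("top0.npz")); P=pts(d); hsv=cv2.cvtColor(d["img"],cv2.COLOR_BGR2HSV)
H,S,V=[hsv[...,i].astype(int) for i in range(3)]
box=lambda u0,v0,u1,v1:(lambda m:(m.__setitem__((slice(v0,v1),slice(u0,u1)),True),m)[1])(np.zeros(H.shape,bool))
def rep(n,m):
    Q=P[m]; Q=Q[~np.isnan(Q[:,0])]; z=np.percentile(Q[:,2],[5,50,95]).round(4)
    v,u=np.nonzero(m); h=float(np.median(Q[:,2]))
    G=np.array([ray(d,a,b,h)[:2] for a,b in zip(u,v)]).astype(np.float32)
    rc=cv2.minAreaRect(G); print(n,len(Q),"z",z,"mean",Q.mean(0).round(4),"rect",np.round(rc[0],4),np.round(rc[1],4),round(rc[2],1),"corners",cv2.boxPoints(rc).round(3).tolist())
rep("red",box(215,225,245,268)&((H<8)|(H>172))&(S>130))
rep("orange",box(125,195,175,260)&(H>8)&(H<22)&(S>150))
rep("blue",box(395,220,460,280)&(H>100)&(H<125)&(S>120))
hsg=box(395,220,460,280)&(H>100)&(H<125)&(S>120)
z=P[...,2]
rep("housing z>.04",box(385,215,465,285)&(z>.042)&(z<.06))
rep("cover plate",box(125,180,205,265)&(z>.03)&(z<.045)&(S<60)&(V>150))
rep("handle",box(125,180,205,265)&(z>.05)&(z<.09)&(V<90))
rep("carton",box(195,145,245,190)&(z>.03)&(z<.06)&(S>50))
c=box(120,180,210,265); print(np.histogram(z[c&(z>.01)],bins=np.arange(.01,.1,.005)))
out=np.hstack([cv2.resize(d["img"][180:270,120:210],None,fx=4.4,fy=4.4,interpolation=2),cv2.resize(d["img"][190:280,215:305]*0+d["img"][205:295,385:475],None,fx=4.4,fy=4.4,interpolation=2)])
cv2.imwrite("pics/crop0.png",out); print(out.shape)
```

```text
red 153 z [0.0117 0.0196 0.0241] mean [0.3976 0.1578 0.0192] rect [0.3982 0.1576] [0.0542 0.0206] 12.0 corners [[0.3700000047683716, 0.16200000047683716], [0.37400001287460327, 0.1420000046491623], [0.4269999861717224, 0.15299999713897705], [0.4230000078678131, 0.17299999296665192]]
orange 466 z [0.0353 0.0398 0.0438] mean [0.446  0.3852 0.039 ] rect [0.4426 0.3843] [0.1247 0.0316] 28.5 corners [[0.3799999952316284, 0.36800000071525574], [0.39500001072883606, 0.3409999907016754], [0.5049999952316284, 0.4000000059604645], [0.49000000953674316, 0.42800000309944153]]
blue 1037 z [0.0199 0.0493 0.0538] mean [ 0.4105 -0.3606  0.0466] rect [ 0.4112 -0.3602] [0.1093 0.0864] 67.0 corners [[0.3499999940395355, -0.39399999380111694], [0.4300000071525574, -0.4269999861717224], [0.47200000286102295, -0.3269999921321869], [0.3930000066757202, -0.2930000126361847]]
housing z>.04 959 z [0.0454 0.0495 0.0538] mean [ 0.4111 -0.361   0.0496] rect [ 0.4114 -0.3608] [0.1056 0.0852] 67.0 corners [[0.35199999809265137, -0.3930000066757202], [0.4300000071525574, -0.4259999990463257], [0.47099998593330383, 
[... 484 characters left out ...]
99864197, 0.367000013589859], [0.49300000071525574, 0.3269999921321869], [0.5040000081062317, 0.3330000042915344], [0.48399999737739563, 0.3720000088214874]]
carton 703 z [0.0394 0.0446 0.049 ] mean [0.6202 0.1979 0.0445] rect [0.6204 0.1983] [0.086  0.0634] 83.8 corners [[0.5839999914169312, 0.1589999943971634], [0.6470000147819519, 0.15199999511241913], [0.6570000052452087, 0.23800000548362732], [0.593999981880188, 0.24400000274181366]]
(array([ 31,  27,  36, 275, 692, 726, 278,  23,   3,  10,  36,  61,   0,
         0,   0,   0,   0]), array([0.01 , 0.015, 0.02 , 0.025, 0.03 , 0.035, 0.04 , 0.045, 0.05 ,
       0.055, 0.06 , 0.065, 0.07 , 0.075, 0.08 , 0.085, 0.09 , 0.095]))
(396, 792, 3)
```

View pics/crop0.png

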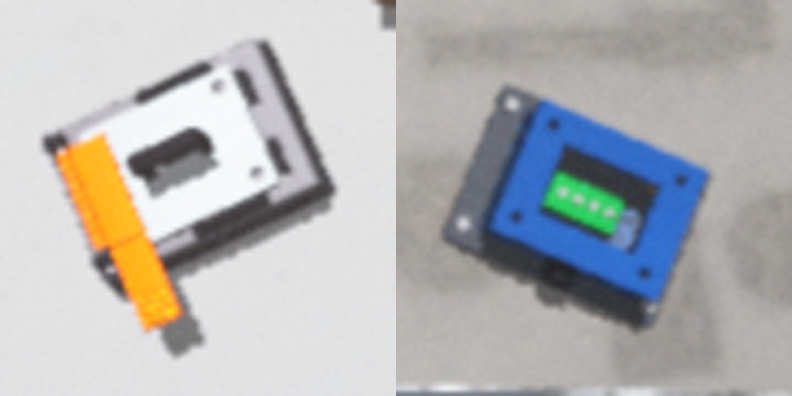

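```bash
cat > plan.py <<'E'
# usage: plan.py x y z yaw [x y z yaw ...] : tool-axis shift and turn from the measured pose through waypoints (shift first, then turn)
import sys; from h import *
s=r.sense(); p=s["eef_pos"]; q=s["ee_rot"]; yaw=2*np.arctan2(q[2],q[1])
print("at",p.round(4),"yaw",round(yaw,4),"tilt",np.round(q[[0,3]],4),"q",s["q"].round(2),"F",s["force"].round(1),"w",round(s["gripper_width"],4),"gf",round(s["gripper_force"],1),"t",round(s["time"],2))
a=list(map(float,sys.argv[1:]))
for i in range(0,len(a),4):
    t=np.array(a[i:i+3]); dl=t-p; c,n=np.cos(yaw),np.sin(yaw)
    dy=(a[i+3]-yaw+np.pi)%(2*np.pi)-np.pi
    print("shift",np.round([c*dl[0]+n*dl[1],n*dl[0]-c*dl[1],-dl[2]],4),"turn",round(-dy,4)); p=t; yaw=a[i+3]
E
python3 plan.py 0.40 -0.35 0.26 0.25 0.40 0.13 0.26 0.25
python3 - <<'E'
from h import *
d=dict(np.load("top0.npz"))
print(ray(d,224,203,.011),ray(d,229,233,.011))
E
```

```text
at [ 0.1544 -0.6053  0.2049] yaw 0.2498 tilt [-0.0005 -0.0001] q [ 1.28  0.42 -0.01  1.61  0.    1.11 -0.05] F [-0.2 -0.4 -0.2] w 0.0942 gf 0.0 t 0.1
shift [ 0.3011 -0.1867 -0.0551] turn -0.0002
shift [ 0.1188 -0.4651 -0.    ] turn -0.0
[0.5317465  0.18578394 0.011     ] [0.4493205  0.16834939 0.011     ]
```

```bash
python3 -m crank '[{"claw":0,"offset":[0.034,-0.021,-0.007],"turn":0},{"claw":0,"offset":[0.034,-0.021,-0.007],"turn":0},{"claw":0,"offset":[0.034,-0.021,-0.007],"turn":0},{"claw":0,"offset":[0.034,-0.021,-0.007],"turn":0},{"claw":0,"offset":[0.034,-0.021,-0.007],"turn":0},{"claw":0,"offset":[0.034,-0.021,-0.007],"turn":0},{"claw":0,"offset":[0.034,-0.021,-0.007],"turn":0},{"claw":0,"offset":[0.034,-0.021,-0.007],"turn":0}]'; python3 plan.py 0.40 0.13 0.26 0.25
```

```text
time: 0.77
eef_pos: [0.3774, -0.3738, 0.2617]
ee_rot: [-0.0, 0.992, 0.124, -0.0]
force: [1.3, -1.5, -0.8]
gripper_width: 0.0938
gripper_force: 0.0
at [ 0.3774 -0.3738  0.2617] yaw 0.2496 tilt [-0.0001 -0.0001] q [ 0.88  0.2  -0.18  1.77  0.04  1.17 -0.63] F [ 1.3 -1.5 -0.8] w 0.0938 gf 0.0 t 0.77
shift [ 0.1464 -0.4826  0.0017] turn -0.0004
```

```bash
python3 -m crank '[{"claw":0,"offset":[0.009,-0.030,0],"turn":0},{"claw":0,"offset":[0.009,-0.030,0],"turn":0},{"claw":0,"offset":[0.009,-0.030,0],"turn":0},{"claw":0,"offset":[0.009,-0.030,0],"turn":0},{"claw":0,"offset":[0.009,-0.030,0],"turn":0},{"claw":0,"offset":[0.009,-0.030,0],"turn":0},{"claw":0,"offset":[0.009,-0.030,0],"turn":0},{"claw":0,"offset":[0.009,-0.030,0],"turn":0}]'
python3 -m crank '[{"claw":0,"offset":[0.009,-0.030,0],"turn":0},{"claw":0,"offset":[0.009,-0.030,0],"turn":0},{"claw":0,"offset":[0.009,-0.030,0],"turn":0},{"claw":0,"offset":[0.009,-0.030,0],"turn":0},{"claw":0,"offset":[0.009,-0.030,0],"turn":0},{"claw":0,"offset":[0.009,-0.030,0],"turn":0},{"claw":0,"offset":[0.009,-0.030,0],"turn":0},{"claw":0,"offset":[0,0,0],"turn":0}]'
cat > shot.py <<'E'
import sys; from h import *
d=optics.get_image(sys.argv[1]); cv2.imwrite(f"pics/{sys.argv[2]}.png",d["img"]); np.savez(sys.argv[2]+".npz",**d)
print("cam",(-d["R"].T@d["t"]).round(3),d["R"].round(2).tolist())
E
python3 shot.py wrist w1; python3 plan.py 0.444 0.167 0.1 0.21
```

```text
time: 1.43
eef_pos: [0.3866, -0.1237, 0.2614]
ee_rot: [0.0, 0.992, 0.125, -0.0]
force: [1.3, -0.4, -0.3]
gripper_width: 0.0939
gripper_force: 0.0
time: 2.1
eef_pos: [0.3957, 0.0988, 0.2617]
ee_rot: [-0.0, 0.992, 0.127, 0.0]
force: [0.6, 0.4, 0.1]
gripper_width: 0.0942
gripper_force: 0.0
cam [0.46  0.116 0.441] [[0.25, -0.97, -0.0], [-0.94, -0.25, 0.23], [-0.22, -0.06, -0.97]]
at [0.3958 0.0962 0.2614] yaw 0.2541 tilt [-0.0002 -0.    ] q [ 0.39 -0.03 -0.69  2.02 -0.02  1.14 -1.6 ] F [ 0.4 -0.3 -1.1] w 0.0939 gf 0.0 t 2.15
shift [ 0.0645 -0.0564  0.1614] turn 0.0441
```

View pics/w1.png

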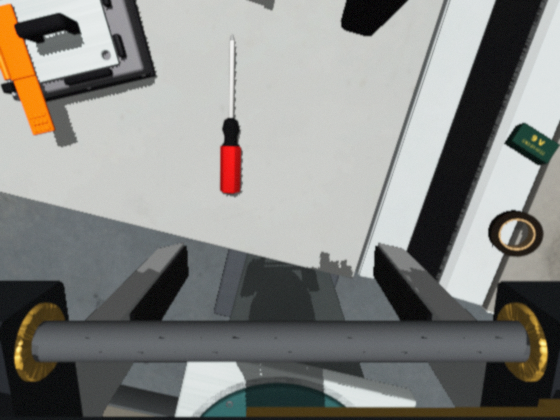

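The wrist view shows the driver clearly: blade end at (232,36), black neck at (231,130), red part (231,170). The clip tab is at (40,120) on the left.

Run:
```python
from h import *
d=dict(np.load("w1.npz")); P=pts(d); hsv=cv2.cvtColor(d["img"],cv2.COLOR_BGR2HSV).astype(int)
sub=np.zeros(hsv.shape[:2],bool); sub[30:200,210:250]=1
red=sub&((hsv[...,0]<8)|(hsv[...,0]>172))&(hsv[...,1]>130)
blk=sub&(hsv[...,2]<60); blk[:110]=0; blk[150:]=0
for n,m in(("red",red),("black",blk)):
    v,u=np.nonzero(m); c=(u.min()+u.max())/2; print(n,u.min(),u.max(),v.min(),v.max(),"z",np.nanpercentile(P[m][:,2],[10,50,90]).round(4))
    G=np.array([ray(d,a,b,.011)[:2] for a,b in zip(u,v)]); print(G.mean(0).round(4)); 
    l=cv2.fitLine(G.astype(np.float32),cv2.DIST_L2,0,.01,.01).ravel(); print(l.round(4),np.arctan2(l[1],l[0]))
print("tip",ray(d,232.5,36,.011),"front of handle",ray(d,231.5,118,.015))
print("shaft z",P[45:110,229:237,2].max(1).round(3)[::8])
o=(hsv[...,0]>8)&(hsv[...,0]<22)&(hsv[...,1]>150); o[:,:0]=0; o[200:]=0; o[:,100:]=0
G=np.array([ray(d,b,a,.04)[:2] for a,b in zip(*np.nonzero(o))]).astype(np.float32)
rc=cv2.minAreaRect(G); print(rc,cv2.boxPoints(rc).round(4).tolist(),np.nanmedian(P[o][:,2]))
```

```text
red 220 240 145 193 z [0.0156 0.0212 0.0226]
[0.398  0.1592]
[0.9793 0.2025 0.398  0.1592] 0.20390227
black 223 238 118 145 z [0.0154 0.0182 0.0203]
[0.4384 0.168 ]
[0.9741 0.2262 0.4384 0.168 ] 0.22821541
tip [0.5355406  0.18812797 0.011     ] front of handle [0.4532181  0.16983597 0.015     ]
shaft z [0.014 0.014 0.015 0.014 0.014 0.015 0.014 0.014 0.014]
((0.4426685869693756, 0.38437047600746155), (0.12278757244348526, 0.03370820730924606), 27.95768165588379) [[0.3804999887943268, 0.37049999833106995], [0.39629998803138733, 0.3407000005245209], [0.504800021648407, 0.3982999920845032], [0.48899999260902405, 0.42800000309944153]] 0.04043493736618093
```

```bash
python3 - <<'E'
from h import *
for f,vm,um in(("w1",98,100),("top0",238,175)):
    d=dict(np.load(f+".npz")); hsv=cv2.cvtColor(d["img"],cv2.COLOR_BGR2HSV).astype(int)
    o=(hsv[...,0]>8)&(hsv[...,0]<22)&(hsv[...,1]>150); o[:vm]=0; o[:,um:]=0; o[vm+60:]=0; o[:,:10 if f=="w1" else 125]=0
    G=np.array([ray(d,b,a,.04)[:2] for a,b in zip(*np.nonzero(o))]).astype(np.float32)
    a=.48; R=np.array([[np.cos(a),np.sin(a)],[-np.sin(a),np.cos(a)]]); L=(R@G.T); 
    print(f,len(G),"along x: min",L[0].min().round(4),"y range mid-part",np.percentile(L[1],[1,99]).round(4), cv2.minAreaRect(G)[2])
    tip=np.array([L[0].min()+.026,np.percentile(L[1],[1,99]).mean()]); print("blade target world",(R.T@tip).round(4))
E
python3 plan.py 0.4405 0.168 0.06 0.207 0.4405 0.168 0.004 0.207
```

```text
w1 840 along x: min 0.5089 y range mid-part [0.1209 0.1449] 26.110702514648438
blade target world [0.413  0.3649]
top0 152 along x: min 0.5077 y range mid-part [0.1206 0.1457] 25.748428344726562
blade target world [0.4119 0.3645]
at [0.3958 0.0962 0.2614] yaw 0.2541 tilt [-0.0002 -0.    ] q [ 0.39 -0.03 -0.69  2.02 -0.02  1.14 -1.6 ] F [ 0.4 -0.3 -1.1] w 0.0939 gf 0.0 t 2.15
shift [ 0.0613 -0.0582  0.2014] turn 0.0471
shift [0.    0.    0.056] turn -0.0
```

```bash
python3 -m crank '[{"claw":0.3,"offset":[0.0085,-0.0083,0.0285],"turn":0.0067},{"claw":0.3,"offset":[0.0085,-0.0083,0.0285],"turn":0.0067},{"claw":0.3,"offset":[0.0085,-0.0083,0.0285],"turn":0.0067},{"claw":0.3,"offset":[0.0085,-0.0083,0.0285],"turn":0.0067},{"claw":0.3,"offset":[0.0085,-0.0083,0.0285],"turn":0.0067},{"claw":0.3,"offset":[0.0085,-0.0083,0.0285],"turn":0.0067},{"claw":0.3,"offset":[0.0085,-0.0083,0.0285],"turn":0.0067},{"claw":0.3,"offset":[0,0,0],"turn":0}]'; python3 plan.py  0.4405 0.168 0.004 0.207
```

```text
time: 2.82
eef_pos: [0.439, 0.1639, 0.0575]
ee_rot: [-0.0, 0.995, 0.101, -0.003]
force: [-2.0, -0.5, -0.6]
gripper_width: 0.0656
gripper_force: 0.0
at [0.439  0.1639 0.0575] yaw 0.2032 tilt [-0.0001 -0.0033] q [ 0.12  0.43 -0.64  2.09  0.38  0.74 -2.13] F [-2.  -0.5 -0.6] w 0.0656 gf 0.0 t 2.82
shift [ 0.0023 -0.0037  0.0535] turn -0.0038
```

```bash
python3 -m crank '[{"claw":0.3,"offset":[0.001,-0.0015,0.009],"turn":0},{"claw":0.3,"offset":[0.001,-0.0015,0.009],"turn":0},{"claw":0.3,"offset":[0,0,0.009],"turn":0},{"claw":0.3,"offset":[0,0,0.009],"turn":0},{"claw":0.3,"offset":[0,0,0.009],"turn":0},{"claw":0.3,"offset":[0,0,0.007],"turn":0},{"claw":0.3,"offset":[0,0,0],"turn":0},{"claw":0.3,"offset":[0,0,0],"turn":0}]'; python3 plan.py  0.4405 0.168 0.004 0.207
```

```text
time: 3.48
eef_pos: [0.442, 0.1673, 0.0098]
ee_rot: [0.0, 0.995, 0.101, -0.0]
force: [0.6, 1.1, 0.1]
gripper_width: 0.0656
gripper_force: 0.0
at [0.442  0.1673 0.0098] yaw 0.2031 tilt [ 0.     -0.0003] q [ 0.06  0.52 -0.58  2.11  0.47  0.64 -2.21] F [0.6 1.1 0.1] w 0.0656 gf 0.0 t 3.48
shift [-0.0013 -0.001   0.0058] turn -0.0039
```

```bash
python3 -m crank '[{"claw":0.3,"offset":[-0.001,-0.0005,0.003],"turn":-0.004},{"claw":0.3,"offset":[0,0,0.003],"turn":0},{"claw":0.6,"offset":[0,0,0],"turn":0},{"claw":1,"offset":[0,0,0],"turn":0},{"claw":1,"offset":[0,0,0],"turn":0},{"claw":1,"offset":[0,0,0],"turn":0},{"claw":1,"offset":[0,0,0],"turn":0},{"claw":1,"offset":[0,0,0],"turn":0}]' 60; python3 plan.py  0.4405 0.168 0.004 0.207
```

```text
time: 4.15
eef_pos: [0.4411, 0.1676, 0.004]
ee_rot: [-0.0, 0.995, 0.103, 0.0]
force: [0.0, -0.3, -0.8]
gripper_width: 0.0294
gripper_force: 0.0
at [0.4411 0.1676 0.004 ] yaw 0.2069 tilt [-0.  0.] q [ 0.05  0.53 -0.57  2.11  0.48  0.63 -2.22] F [ 0.  -0.3 -0.8] w 0.0294 gf 0.0 t 4.15
shift [-0.0005 -0.0005  0.    ] turn -0.0001
```

```bash
python3 -m crank '[{"claw":1,"offset":[0,0,0],"turn":0},{"claw":1,"offset":[0,0,0],"turn":0},{"claw":1,"offset":[0,0,0],"turn":0},{"claw":1,"offset":[0,0,-0.002],"turn":0},{"claw":1,"offset":[0,0,-0.008],"turn":0},{"claw":1,"offset":[0,0,-0.015],"turn":0},{"claw":1,"offset":[0,0,-0.015],"turn":0},{"claw":1,"offset":[0,0,-0.015],"turn":0}]' 60; python3 plan.py 0.348 0.277 0.06 0.466 0.348 0.277 0.016 0.466
```

```text
time: 4.82
eef_pos: [0.4409, 0.1677, 0.0601]
ee_rot: [-0.0, 0.995, 0.103, -0.0]
force: [-0.1, -0.4, -0.6]
gripper_width: 0.0182
gripper_force: 59.9
at [0.4409 0.1677 0.0601] yaw 0.2072 tilt [-0.0001 -0.0001] q [ 0.12  0.43 -0.65  2.09  0.38  0.74 -2.14] F [-0.1 -0.4 -0.6] w 0.0182 gf 59.9 t 4.82
shift [-6.840e-02 -1.261e-01  1.000e-04] turn -0.2588
shift [0.    0.    0.044] turn -0.0
```

```bash
python3 -m crank '[{"claw":1,"offset":[0,0,0],"turn":-0.087},{"claw":1,"offset":[0,0,0],"turn":-0.087},{"claw":1,"offset":[0,0,0],"turn":-0.085},{"claw":1,"offset":[-0.007,-0.028,0],"turn":0},{"claw":1,"offset":[-0.007,-0.028,0],"turn":0},{"claw":1,"offset":[-0.007,-0.028,0],"turn":0},{"claw":1,"offset":[-0.007,-0.028,0],"turn":0},{"claw":1,"offset":[-0.006,-0.027,0],"turn":0}]' 60; 
python3 -m crank '[{"claw":1,"offset":[0,0,0],"turn":0},{"claw":1,"offset":[0,0,0],"turn":0},{"claw":1,"offset":[0,0,0],"turn":0},{"claw":1,"offset":[0,0,0],"turn":0},{"claw":1,"offset":[0,0,0],"turn":0},{"claw":1,"offset":[0,0,0],"turn":0},{"claw":1,"offset":[0,0,0],"turn":0},{"claw":1,"offset":[0,0,0],"turn":0}]' 60
python3 plan.py 0.348 0.277 0.016 0.466; python3 shot.py wrist w2
```

```text
time: 5.48
eef_pos: [0.3472, 0.2774, 0.0596]
ee_rot: [0.0, 0.973, 0.231, 0.0]
force: [0.1, 0.6, -0.5]
gripper_width: 0.0183
gripper_force: 59.9
time: 6.15
eef_pos: [0.3484, 0.2763, 0.059]
ee_rot: [-0.0, 0.973, 0.231, -0.0]
force: [0.1, 0.3, -0.5]
gripper_width: 0.018
gripper_force: 59.9
at [0.3484 0.2763 0.059 ] yaw 0.4653 tilt [-0.     -0.0001] q [-0.1   0.42 -0.75  2.15  0.42  0.73 -2.23] F [ 0.1  0.3 -0.5] w 0.018 gf 59.9 t 6.15
shift [-0.0001 -0.0009  0.043 ] turn -0.0007
cam [0.408 0.306 0.239] [[0.45, -0.89, 0.0], [-0.87, -0.44, 0.23], [-0.21, -0.1, -0.97]]
```

View pics/w2.png

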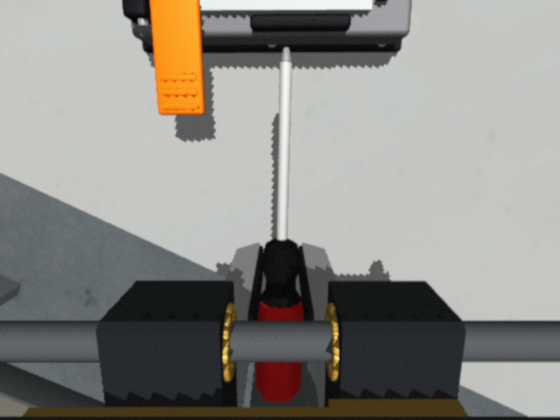

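The driver is held straight, blade end at (286,50). The tab spans columns 155–204 and ends at row 113.

Run:
```python
from h import *
d=dict(np.load("w2.npz")); P=pts(d); s=r.sense(); p=s["eef_pos"]; a=.466
R=np.array([[np.cos(a),np.sin(a)],[-np.sin(a),np.cos(a)]]); L=lambda X:(R@(X[:2]-p[:2])).round(4)
for v in (52,70,120,200): 
    row=P[v,270:300]; z=row[:,2]; k=z>.05; print(v,"shaft z",np.nanmax(z).round(4),"u",(270+np.nonzero(k)[0]).min() if k.any() else None,(270+np.nonzero(k)[0]).max() if k.any() else None)
print("tip local",L(ray(d,286,50,.066)))
for u,v in((158,113),(204,112),(200,20),(152,20)): print("tab",(u,v),P[v-4,min(u+3,200),2].round(4),L(ray(d,u,v,.04)))
print("cradle edge",[ (L(P[v,230]),P[v,230,2].round(3)) for v in (20,35,45,52)])
o=P[60:105,165:195]; print("tab z",np.nanmedian(o[...,2]))
```

```text
52 shaft z 0.0689 u 283 289
70 shaft z 0.0695 u 280 291
120 shaft z 0.0704 u 279 290
200 shaft z 0.0691 u 277 287
tip local [ 0.0975 -0.0023]
tab (158, 113) 0.0416 [0.0722 0.0627]
tab (204, 112) 0.0408 [0.0727 0.0392]
tab (200, 20) 0.0378 [0.1157 0.0391]
tab (152, 20) 0.0397 [0.1158 0.0623]
cradle edge [(array([0.1182, 0.0258]), np.float64(0.03)), (array([0.1116, 0.0262]), np.float64(0.028)), (array([0.1112, 0.0293]), np.float64(0.005)), (array([0.1075, 0.0294]), np.float64(0.005))]
tab z 0.04067040391749156
```

```bash
python3 -m crank '[{"claw":1,"offset":[0,0,0.011],"turn":0},{"claw":1,"offset":[0,0,0.011],"turn":0},{"claw":1,"offset":[0,0,0.011],"turn":0},{"claw":1,"offset":[0,0,0.010],"turn":0},{"claw":1,"offset":[0,-0.010,0],"turn":0},{"claw":1,"offset":[0,-0.010,0],"turn":0},{"claw":1,"offset":[0,0,0],"turn":0},{"claw":1,"offset":[0,0,0],"turn":0}]' 60; python3 plan.py 0.326 0.3195 0.016 0.466
```

```text
time: 6.87
eef_pos: [0.3389, 0.2955, 0.0163]
ee_rot: [-0.0, 0.973, 0.232, 0.0]
force: [0.5, 1.0, -0.9]
gripper_width: 0.0181
gripper_force: 59.9
at [0.3389 0.2955 0.0163] yaw 0.4678 tilt [-0.0003  0.0002] q [-0.21  0.5  -0.68  2.16  0.52  0.65 -2.36] F [ 0.5  1.  -0.9] w 0.0181 gf 59.9 t 6.87
shift [-0.0007 -0.0272  0.0003] turn 0.0018
```

```bash
python3 -m crank '[{"claw":1,"offset":[0,-0.009,0],"turn":0},{"claw":1,"offset":[0,-0.009,0],"turn":0},{"claw":1,"offset":[0,-0.009,0],"turn":0},{"claw":1,"offset":[0,0,0],"turn":0},{"claw":1,"offset":[0,0,-0.005],"turn":0},{"claw":1,"offset":[0,0,-0.005],"turn":0},{"claw":1,"offset":[0,0,-0.005],"turn":0},{"claw":1,"offset":[0,0,0],"turn":0}]' 60; python3 plan.py 0.326 0.3195 0.036 0.466; python3 shot.py wrist w3;  python3 - <<'E'
from h import *
d=dict(np.load("w3.npz")); P=pts(d); s=r.sense(); p=s["eef_pos"]; a=.466
hsv=cv2.cvtColor(d["img"],cv2.COLOR_BGR2HSV).astype(int); o=(hsv[...,0]>8)&(hsv[...,0]<22)&(hsv[...,1]>150)
o[400:]=0
Q=P[o]; R=np.array([[np.cos(a),np.sin(a)],[-np.sin(a),np.cos(a)]]); L=(Q[:,:2]-p[:2])@R.T
for lo in np.arange(-.03,.04,.005):
    k=(L[:,1]>lo)&(L[:,1]<lo+.005)&(L[:,0]<.105)
    if k.sum()>5: print(round(lo+.0025,4),k.sum(),np.nanmedian(Q[k][:,2]).round(4))
E
```

```text
time: 7.53
eef_pos: [0.3275, 0.3183, 0.0319]
ee_rot: [-0.0, 0.973, 0.231, 0.0]
force: [0.3, 0.6, -2.4]
gripper_width: 0.0182
gripper_force: 59.8
at [0.3275 0.3183 0.0319] yaw 0.4653 tilt [-0.      0.0004] q [-0.25  0.48 -0.7   2.13  0.49  0.69 -2.39] F [ 0.3  0.6 -2.4] w 0.0182 gf 59.8 t 7.53
shift [-0.0008 -0.0017 -0.0041] turn -0.0007
cam [0.387 0.348 0.212] [[0.45, -0.89, 0.0], [-0.87, -0.44, 0.23], [-0.21, -0.1, -0.97]]
-0.0275 16 0.1533
-0.0225 10 0.1534
-0.0175 14 0.1535
-0.0125 127 0.1496
-0.0075 925 0.1407
-0.0025 910 0.0406
0.0025 991 0.0406
0.0075 966 0.0406
0.0125 1547 0.0412
0.0175 228 0.0401
```

View pics/w3.png

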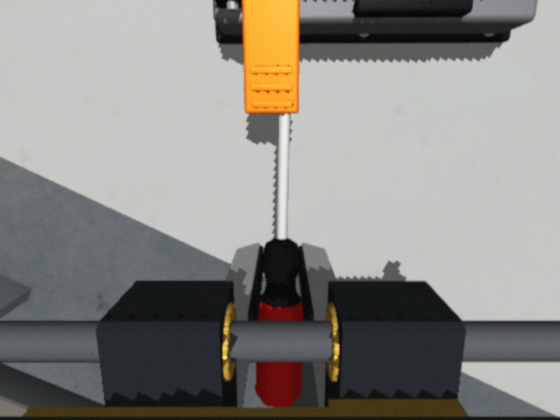

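Run:
```python
from h import *
d=dict(np.load("w3.npz")); P=pts(d); s=r.sense(); p=s["eef_pos"]; a=.466
R=np.array([[np.cos(a),np.sin(a)],[-np.sin(a),np.cos(a)]])
for v in range(120,420,15):
    row=P[v,265:310]; i=np.nanargmax(row[:25,2]) if v<300 else 15; print(v,265+i,(R@(row[i,:2]-p[:2])).round(4),row[i,2].round(4))
```

```text
120 285 [ 0.0684 -0.0017] 0.0382
135 282 [ 0.0619 -0.0003] 0.039
150 283 [ 0.0552 -0.0008] 0.0387
165 284 [ 0.0484 -0.0013] 0.0392
180 281 [0.0415 0.0001] 0.0393
195 282 [ 0.0345 -0.0003] 0.0395
210 281 [0.0278 0.0001] 0.0415
225 278 [0.0203 0.0015] 0.0403
240 282 [ 0.0134 -0.0003] 0.0419
255 281 [0.008  0.0001] 0.0478
270 282 [ 0.0013 -0.0003] 0.0495
285 283 [-0.0071 -0.0008] 0.0474
300 280 [-0.0143  0.0006] 0.0483
315 280 [-0.0211  0.0006] 0.0502
330 280 [0.0274 0.0005] 0.1456
345 280 [0.0249 0.0005] 0.1468
360 280 [0.0216 0.0005] 0.1468
375 280 [-0.052   0.0007] 0.0523
390 280 [-0.0602  0.0007] 0.0526
405 280 [-0.0679  0.0007] 0.0536
```

The blade is under the tab and lifting has begun. The driver has tilted about 4° in the grip under 2.4 N and the tab is still shut. I'll shift outward slightly for more leverage and lift more.

```bash
cat > clip.py <<'E'
import sys; from h import *
d=optics.get_image("wrist"); np.savez(sys.argv[1]+".npz",**d); cv2.imwrite(f"pics/{sys.argv[1]}.png",d["img"]); P=pts(d); s=r.sense(); p=s["eef_pos"]; a=.466
hsv=cv2.cvtColor(d["img"],cv2.COLOR_BGR2HSV).astype(int); o=(hsv[...,0]>8)&(hsv[...,0]<22)&(hsv[...,1]>150)&(P[...,2]<.12); o[400:]=0
R=np.array([[np.cos(a),np.sin(a)],[-np.sin(a),np.cos(a)]]); H=R@np.array([.3484,.2763])+[0,.0667]
L=P[o][:,:2]@R.T-H; z=P[o][:,2]-.038; k=(L[:,0]<.105); L=L[k];z=z[k]
y=L[:,1]
for lo in np.arange(-.035,.02,.005):
    q=(y>lo)&(y<lo+.005)
    if q.sum()>10: print("y",round(lo+.0025,4),q.sum(),"z med/max",np.nanmedian(z[q]).round(4),np.nanpercentile(z[q],97).round(4))
print("tcp local y from hinge",((R@p[:2])-H)[1].round(4),"x",((R@p[:2])-H)[0].round(4),"z",(p[2]-.038).round(4),"F",s["force"].round(1),"t",s["time"])
for v in (120,150,180,210,270,300):
    row=P[v,268:296]; i=np.nanargmax(row[:,2]); print("shaft row",v,(R@row[i,:2]-H).round(4),(row[i,2]-.038).round(4))
E
python3 -m crank '[{"claw":1,"offset":[0,0.002,0.001],"turn":0},{"claw":1,"offset":[0,0.002,0],"turn":0},{"claw":1,"offset":[0,0,-0.003],"turn":0},{"claw":1,"offset":[0,0,-0.003],"turn":0},{"claw":1,"offset":[0,0,-0.003],"turn":0},{"claw":1,"offset":[0,0,-0.003],"turn":0},{"claw":1,"offset":[0,0,0],"turn":0},{"claw":1,"offset":[0,0,0],"turn":0}]' 60; python3 clip.py w4
```

```text
time: 8.25
eef_pos: [0.329, 0.315, 0.0422]
ee_rot: [-0.0, 0.973, 0.231, 0.0]
force: [-0.5, -0.2, -2.4]
gripper_width: 0.018
gripper_force: 59.9
y -0.0275 47 z med/max 0.0116 0.0126
y -0.0225 919 z med/max 0.0119 0.0134
y -0.0175 919 z med/max 0.0103 0.0122
y -0.0125 873 z med/max 0.0083 0.01
y -0.0075 852 z med/max 0.0061 0.0081
y -0.0025 316 z med/max 0.0043 0.0056
tcp local y from hinge -0.0235 x 0.0 z 0.004 F [-0.7 -0.3 -2.7] t 8.3
shaft row 120 [ 0.0684 -0.0261] 0.0102
shaft row 150 [ 0.0552 -0.0239] 0.011
shaft row 180 [ 0.0415 -0.0248] 0.0111
shaft row 210 [ 0.0275 -0.0244] 0.0121
shaft row 270 [ 0.0012 -0.0211] 0.0216
shaft row 300 [-0.0138 -0.0187] 0.0216
```

```bash
python3 -m crank '[{"claw":1,"offset":[0,-0.001,-0.003],"turn":0},{"claw":1,"offset":[0,-0.0013,-0.003],"turn":0},{"claw":1,"offset":[0,-0.0017,-0.003],"turn":0},{"claw":1,"offset":[0,-0.002,-0.0025],"turn":0},{"claw":1,"offset":[0,-0.0024,-0.0022],"turn":0},{"claw":1,"offset":[0,-0.0027,-0.002],"turn":0},{"claw":1,"offset":[0,0,0],"turn":0},{"claw":1,"offset":[0,0,0],"turn":0}]' 60; python3 clip.py w5
```

```text
time: 8.97
eef_pos: [0.3239, 0.325, 0.0578]
ee_rot: [-0.0, 0.973, 0.231, 0.0]
force: [0.0, -0.2, -1.8]
gripper_width: 0.0179
gripper_force: 59.9
y -0.0125 319 z med/max 0.0258 0.0272
y -0.0075 878 z med/max 0.0247 0.0271
y -0.0025 712 z med/max 0.0135 0.0197
tcp local y from hinge -0.0123 x 0.0001 z 0.0197 F [ 1.2 -0.7 -2. ] t 9.0167
shaft row 120 [ 0.0685 -0.0134] 0.0267
shaft row 150 [ 0.0553 -0.0139] 0.0281
shaft row 180 [ 0.0417 -0.013 ] 0.0277
shaft row 210 [ 0.0277 -0.013 ] 0.0286
shaft row 270 [ 0.0014 -0.0126] 0.0375
shaft row 300 [-0.0139 -0.0093] 0.0368
```

```bash
python3 -m crank '[{"claw":1,"offset":[0,-0.001,0.002],"turn":0},{"claw":1,"offset":[0,-0.0018,0.0015],"turn":0},{"claw":1,"offset":[0,-0.002,0.0005],"turn":0},{"claw":1,"offset":[0,-0.002,0],"turn":0},{"claw":1,"offset":[0,-0.002,0],"turn":0},{"claw":1,"offset":[0,-0.002,0],"turn":0},{"claw":1,"offset":[0,-0.001,0],"turn":0},{"claw":1,"offset":[0,0,0],"turn":0}]' 60; python3 clip.py w6
```

```text
time: 9.68
eef_pos: [0.3185, 0.3357, 0.0537]
ee_rot: [-0.0, 0.973, 0.231, 0.0]
force: [0.2, -1.1, 0.6]
gripper_width: 0.0181
gripper_force: 60.0
y -0.0025 148 z med/max 0.0273 0.0289
y 0.0025 720 z med/max 0.0281 0.0295
tcp local y from hinge -0.0003 x -0.0001 z 0.0157 F [ 1.4 -1.8  0.5] t 9.7333
shaft row 120 [ 0.0683 -0.0023] 0.0278
shaft row 150 [ 0.0554 -0.0023] 0.0266
shaft row 180 [ 0.0421 -0.0015] 0.0272
shaft row 210 [ 0.028 -0.002] 0.0265
shaft row 270 [0.0014 0.0008] 0.0338
shaft row 300 [-0.0144  0.0013] 0.0321
```

View pics/w6.png

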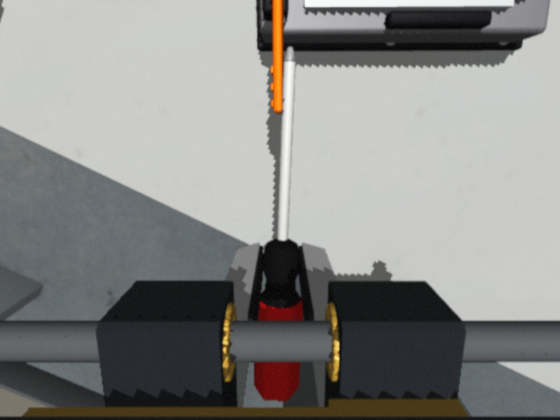

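The tab is now edge-on at column 278, rows 0–110, so the clip is upright. I'll back off sideways and take the driver back to where it lay.

```bash
python3 -m crank '[{"claw":1,"offset":[0,0.012,0],"turn":0},{"claw":1,"offset":[0,0.02,0],"turn":0},{"claw":1,"offset":[0,0.028,0],"turn":0},{"claw":1,"offset":[0,0.028,0],"turn":0},{"claw":1,"offset":[0,0.02,0],"turn":0},{"claw":1,"offset":[0.012,0.01,0],"turn":0.08},{"claw":1,"offset":[0.012,0.01,0],"turn":0.09},{"claw":1,"offset":[0.012,0.01,0],"turn":0.09}]' 60; python3 plan.py 0.441 0.168 0.0535 0.207 0.441 0.168 0.006 0.207
```

```text
time: 10.4
eef_pos: [0.4126, 0.2244, 0.0539]
ee_rot: [-0.0, 0.995, 0.101, 0.0]
force: [-0.1, 0.6, -0.2]
gripper_width: 0.0182
gripper_force: 59.9
at [0.4126 0.2244 0.0539] yaw 0.2015 tilt [-0.0004  0.0003] q [-0.02  0.44 -0.65  2.1   0.4   0.73 -2.29] F [-0.1  0.6 -0.2] w 0.0182 gf 59.9 t 10.4
shift [0.0166 0.061  0.0004] turn -0.0055
shift [0.     0.     0.0475] turn -0.0
```

```bash
python3 -m crank '[{"claw":1,"offset":[0.0055,0.02,0],"turn":0},{"claw":1,"offset":[0.0055,0.02,0],"turn":0},{"claw":1,"offset":[0.0055,0.02,0.005],"turn":0},{"claw":1,"offset":[0,0,0.010],"turn":0},{"claw":1,"offset":[0,0,0.010],"turn":0},{"claw":1,"offset":[0,0,0.009],"turn":0},{"claw":1,"offset":[0,0,0.005],"turn":0},{"claw":1,"offset":[0,0,0],"turn":0}]' 60; python3 plan.py 0.441 0.168 0.006 0.207
```

```text
time: 11.07
eef_pos: [0.439, 0.1699, 0.0135]
ee_rot: [-0.0, 0.995, 0.104, -0.001]
force: [-0.3, -0.6, -0.8]
gripper_width: 0.0184
gripper_force: 59.9
at [0.439  0.1699 0.0135] yaw 0.2075 tilt [-0.0001 -0.0009] q [ 0.06  0.51 -0.58  2.11  0.46  0.65 -2.21] F [-0.3 -0.6 -0.8] w 0.0184 gf 59.9 t 11.07
shift [0.0016 0.0023 0.0075] turn 0.0005
```

```bash
python3 -m crank '[{"claw":1,"offset":[0,0,0.003],"turn":0},{"claw":1,"offset":[0,0,0.002],"turn":0},{"claw":1,"offset":[0,0,0.002],"turn":0},{"claw":1,"offset":[0,0,0],"turn":0},{"claw":0.7,"offset":[0,0,0],"turn":0},{"claw":0.4,"offset":[0,0,0],"turn":0},{"claw":0.4,"offset":[0,0,0],"turn":0},{"claw":0.4,"offset":[0,0,0],"turn":0}]' 20; python3 -m crank '[{"claw":0.3,"offset":[0,0,0],"turn":0},{"claw":0.3,"offset":[0,0,-0.01],"turn":0},{"claw":0.3,"offset":[0,0,-0.03],"turn":0},{"claw":0.3,"offset":[0,0,-0.04],"turn":0},{"claw":0.3,"offset":[0,0,-0.04],"turn":0},{"claw":0.3,"offset":[0,0,-0.04],"turn":0},{"claw":0.3,"offset":[-0.02,0,-0.03],"turn":0},{"claw":0.3,"offset":[-0.02,0,-0.01],"turn":0}]'; python3 plan.py 0.47 0.31 0.2 2.037; python3 shot.py top top1
python3 - <<'E'
from h import *
d=dict(np.load("top1.npz")); c=lambda a,b,e,f:cv2.resize(d["img"][b:f,a:e],None,fx=4,fy=4,interpolation=2)
cv2.imwrite("pics/crop1.png",c(120,170,270,280))
E
```

```text
time: 11.73
eef_pos: [0.4402, 0.1692, 0.0078]
ee_rot: [-0.0, 0.995, 0.103, 0.0]
force: [0.2, -0.3, -0.3]
gripper_width: 0.0426
gripper_force: 0.0
time: 12.4
eef_pos: [0.4016, 0.1622, 0.2119]
ee_rot: [-0.001, 0.995, 0.103, 0.002]
force: [-0.8, -0.5, 0.1]
gripper_width: 0.0659
gripper_force: 0.0
at [0.4016 0.1622 0.2119] yaw 0.2067 tilt [-0.0006  0.0023] q [ 0.29  0.1  -0.78  2.04  0.09  1.03 -1.9 ] F [-0.8 -0.5  0.1] w 0.0659 gf 0.0 t 12.4
shift [ 0.0972 -0.1306  0.0119] turn -1.8303
cam [ 0.309 -0.01   1.245] [[0.02, -1.0, -0.02], [-0.98, -0.02, -0.17], [0.17, 0.02, -0.98]]
```

View pics/crop1.png

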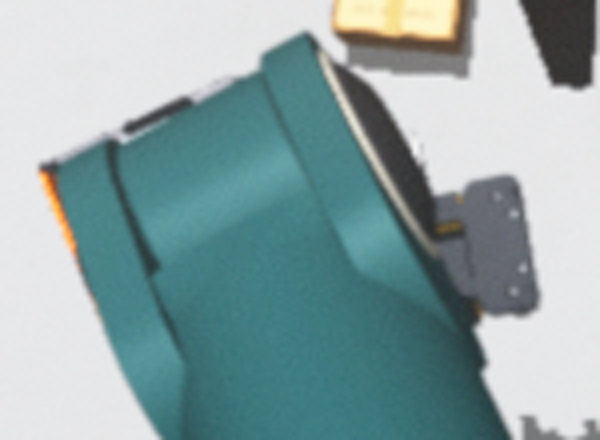

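```bash
python3 -m crank '[{"claw":0.3,"offset":[0,0,0],"turn":-0.122},{"claw":0.3,"offset":[0,0,0],"turn":-0.122},{"claw":0.3,"offset":[0,0,0],"turn":-0.122},{"claw":0.3,"offset":[0,0,0],"turn":-0.122},{"claw":0.3,"offset":[0,0,0],"turn":-0.122},{"claw":0.3,"offset":[0,0,0],"turn":-0.122},{"claw":0.3,"offset":[0,0,0],"turn":-0.122},{"claw":0.3,"offset":[0,0,0],"turn":-0.122}]'; python3 -m crank '[{"claw":0.3,"offset":[0,0,0],"turn":-0.122},{"claw":0.3,"offset":[0,0,0],"turn":-0.122},{"claw":0.3,"offset":[0,0,0],"turn":-0.122},{"claw":0.3,"offset":[0,0,0],"turn":-0.122},{"claw":0.3,"offset":[0,0,0],"turn":-0.122},{"claw":0.3,"offset":[0,0,0],"turn":-0.122},{"claw":0.3,"offset":[0,0,0],"turn":-0.122},{"claw":0.3,"offset":[0,0,0],"turn":0}]'; python3 shot.py wrist w7; python3 plan.py 0.529 0.27 0.20 2.037
```

```text
time: 13.12
eef_pos: [0.4006, 0.1611, 0.2081]
ee_rot: [0.0, 0.829, 0.56, -0.0]
force: [-0.7, 1.2, 0.4]
gripper_width: 0.0655
gripper_force: 0.0
time: 13.78
eef_pos: [0.4007, 0.1611, 0.208]
ee_rot: [0.0, 0.522, 0.853, -0.0]
force: [0.2, -1.3, -0.0]
gripper_width: 0.0658
gripper_force: 0.0
cam [0.37  0.221 0.388] [[0.89, 0.45, -0.0], [0.44, -0.87, 0.23], [0.1, -0.21, -0.97]]
at [0.4007 0.161  0.208 ] yaw 2.0343 tilt [ 0.     -0.0001] q [ 0.46  0.14 -0.97  2.04  0.13  1.03 -0.11] F [0.8 0.2 0.1] w 0.0658 gf 0.0 t 13.83
shift [0.0402 0.1635 0.008 ] turn -0.0027
```

```bash
python3 -m crank '[{"claw":0.3,"offset":[0.0058,0.0234,0.001],"turn":0},{"claw":0.3,"offset":[0.0058,0.0234,0.001],"turn":0},{"claw":0.3,"offset":[0.0058,0.0234,0.001],"turn":0},{"claw":0.3,"offset":[0.0058,0.0234,0.001],"turn":0},{"claw":0.3,"offset":[0.0058,0.0234,0.001],"turn":0},{"claw":0.3,"offset":[0.0058,0.0234,0.001],"turn":0},{"claw":0.3,"offset":[0.0058,0.0234,0.001],"turn":0},{"claw":0.3,"offset":[0,0,0],"turn":0}]';  python3 plan.py 0.4883 0.3497 0.11 2.037;python3 shot.py wrist w8
```

```text
time: 14.5
eef_pos: [0.5308, 0.2731, 0.2002]
ee_rot: [-0.001, 0.527, 0.85, 0.0]
force: [0.2, 0.6, -0.3]
gripper_width: 0.0657
gripper_force: 0.0
at [0.5308 0.2731 0.2002] yaw 2.0313 tilt [-0.0008  0.0004] q [ 0.12  0.51 -0.87  1.67  0.42  1.16 -0.4 ] F [ 0.2  0.6 -0.3] w 0.0657 gf 0.0 t 14.5
shift [ 0.0875 -0.004   0.0902] turn -0.0057
cam [0.501 0.333 0.38 ] [[0.9, 0.44, -0.0], [0.43, -0.87, 0.23], [0.1, -0.21, -0.97]]
```

View pics/w8.png

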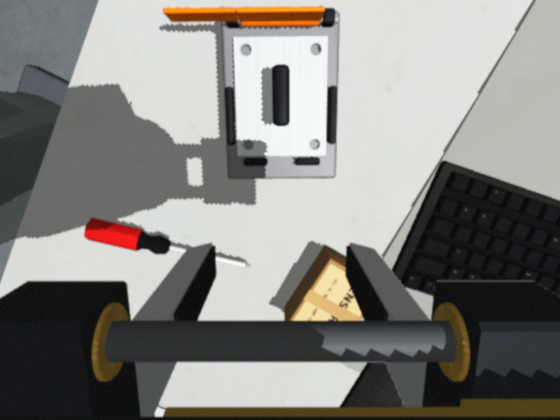

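The clip stands upright along the top (rows 8–25). The cover's handle bar is at (281,95) with holes at (245,49), (316,48), (247,144) and (314,144). The driver lies flat at (165,243).

Run:
```python
from h import *
d=dict(np.load("w8.npz")); P=pts(d); g=cv2.cvtColor(d["img"],cv2.COLOR_BGR2GRAY)
m=np.zeros(g.shape,np.uint8); m[60:130,262:300]=((g<70)&(P[...,2]>.055))[60:130,262:300]
v,u=np.nonzero(m); print("bar z",np.nanpercentile(P[m>0][:,2],[10,50,90]).round(4))
G=np.array([ray(d,a,b,.067)[:2] for a,b in zip(u,v)]).astype(np.float32); rc=cv2.minAreaRect(G); print("bar",rc)
hs=[]
for a,b in((245,49),(316,48),(247,144),(314,144)):
    w=g[b-9:b+10,a-9:a+10].astype(float); k=np.clip(200-w,0,None)*(w<190); yy,xx=np.mgrid[-9:10,-9:10]; du,dv=(k*xx).sum()/k.sum(),(k*yy).sum()/k.sum()
    X=ray(d,a+du,b+dv,.035); hs.append(X[:2]); print(round(a+du,1),round(b+dv,1),X.round(4))
hs=np.array(hs); print("center",hs.mean(0).round(4),"y-dir",np.arctan2(*(hs[0]-hs[2])[::-1]),np.arctan2(*(hs[1]-hs[3])[::-1]),"x-dir",np.arctan2(*(hs[1]-hs[0])[::-1]),np.arctan2(*(hs[3]-hs[2])[::-1]))
print("plate z",np.nanmedian(P[60:130,245:262,2]).round(4))
for u,v in((243,263),(200,252),(160,244)): print("driver z",np.nanmax(P[v-3:v+4,u-2:u+3,2]).round(4))
```

```text
bar z [0.0657 0.067  0.0681]
bar ((0.4898719787597656, 0.3536660969257355), (0.012685080990195274, 0.04496799036860466), 26.64458465576172)
246.0 48.5 [0.4458 0.377  0.035 ]
316.9 47.8 [0.4998 0.4044 0.035 ]
247.1 146.4 [0.4818 0.3027 0.035 ]
316.8 143.5 [0.5371 0.333  0.035 ]
center [0.4911 0.3543] y-dir 2.02245150154358 2.052205456456658 x-dir 0.46953406892743055 0.501167260436107
plate z 0.0354
driver z 0.015
driver z 0.2194
driver z 0.0213
```

```bash
python3 plan.py 0.490 0.354 0.1 2.036; python3 -m crank '[{"claw":0.3,"offset":[0.0128,-0.0005,0.0143],"turn":0},{"claw":0.3,"offset":[0.0128,-0.0005,0.0143],"turn":0},{"claw":0.3,"offset":[0.0128,-0.0005,0.0143],"turn":0},{"claw":0.3,"offset":[0.0128,-0.0005,0.0143],"turn":0},{"claw":0.3,"offset":[0.0128,-0.0005,0.0143],"turn":-0.002},{"claw":0.3,"offset":[0.0128,-0.0005,0.0143],"turn":-0.003},{"claw":0.3,"offset":[0.0128,-0.0005,0.0143],"turn":0},{"claw":0.3,"offset":[0,0,0],"turn":0}]'; python3 plan.py 0.490 0.354 0.043 2.036
```

```text
at [0.5294 0.2722 0.2002] yaw 2.0323 tilt [-0.0009  0.0001] q [ 0.12  0.51 -0.87  1.67  0.41  1.16 -0.4 ] F [0.  0.6 0.6] w 0.0658 gf 0.0 t 14.55
shift [0.0908 0.0012 0.1002] turn -0.0037
time: 15.22
eef_pos: [0.4829, 0.35, 0.0988]
ee_rot: [-0.001, 0.523, 0.852, -0.001]
force: [-0.8, -0.9, -0.4]
gripper_width: 0.0658
gripper_force: 0.0
at [0.4829 0.35   0.0988] yaw 2.0403 tilt [-0.0009 -0.0011] q [-0.08  0.63 -0.81  1.76  0.53  0.99 -0.63] F [-0.8 -0.9 -0.4] w 0.0658 gf 0.0 t 15.22
shift [0.0004 0.0081 0.0558] turn 0.0043
```

```bash
python3 -m crank '[{"claw":0.3,"offset":[0,0.004,0.006],"turn":0.004},{"claw":0.3,"offset":[0,0.004,0.008],"turn":0},{"claw":0.3,"offset":[0,0,0.012],"turn":0},{"claw":0.3,"offset":[0,0,0.012],"turn":0},{"claw":0.3,"offset":[0,0,0.010],"turn":0},{"claw":0.3,"offset":[0,0,0.005],"turn":0},{"claw":0.3,"offset":[0,0,0],"turn":0},{"claw":0.3,"offset":[0,0,0],"turn":0}]'; python3 plan.py 0.490 0.354 0.043 2.036
```

```text
time: 15.88
eef_pos: [0.4927, 0.3529, 0.0474]
ee_rot: [-0.0, 0.525, 0.851, -0.0]
force: [-0.5, 0.6, 0.3]
gripper_width: 0.0657
gripper_force: 0.0
at [0.4927 0.3529 0.0474] yaw 2.0369 tilt [-0.0002 -0.0001] q [-0.12  0.7  -0.76  1.76  0.59  0.92 -0.66] F [-0.5  0.6  0.3] w 0.0657 gf 0.0 t 15.88
shift [ 0.0022 -0.0019  0.0044] turn 0.0009
```

```bash
python3 -m crank '[{"claw":0.3,"offset":[0.002,-0.002,0.004],"turn":0},{"claw":0.5,"offset":[0,0,0],"turn":0},{"claw":0.7,"offset":[0,0,0],"turn":0},{"claw":1,"offset":[0,0,0],"turn":0},{"claw":1,"offset":[0,0,0],"turn":0},{"claw":1,"offset":[0,0,0],"turn":0},{"claw":1,"offset":[0,0,0],"turn":0},{"claw":1,"offset":[0,0,0],"turn":0}]' 50; python3 -m crank '[{"claw":1,"offset":[0,0,0],"turn":0},{"claw":1,"offset":[0,0,0],"turn":0},{"claw":1,"offset":[0,0,0],"turn":0},{"claw":1,"offset":[0,0,0],"turn":0},{"claw":1,"offset":[0,0,-0.003],"turn":0},{"claw":1,"offset":[0,0,-0.006],"turn":0},{"claw":1,"offset":[0,0,-0.010],"turn":0},{"claw":1,"offset":[0,0,-0.010],"turn":0}]' 60; python3 plan.py 0.490 0.354 0.15 2.036
```

```text
time: 16.55
eef_pos: [0.4902, 0.3537, 0.0436]
ee_rot: [-0.0, 0.525, 0.851, 0.0]
force: [-0.1, 0.7, 0.8]
gripper_width: 0.0223
gripper_force: 0.0
time: 17.22
eef_pos: [0.4901, 0.3538, 0.0736]
ee_rot: [-0.0, 0.525, 0.851, -0.0]
force: [-0.3, 0.6, -0.9]
gripper_width: 0.0134
gripper_force: 60.0
at [0.4901 0.3538 0.0736] yaw 2.037 tilt [-0.0001 -0.    ] q [-0.11  0.67 -0.78  1.75  0.56  0.96 -0.65] F [-0.3  0.6 -0.9] w 0.0134 gf 60.0 t 17.22
shift [ 0.0002  0.     -0.0764] turn 0.001
```

```bash
python3 -m crank '[{"claw":1,"offset":[0,0,-0.015],"turn":0},{"claw":1,"offset":[0,0,-0.025],"turn":0},{"claw":1,"offset":[0,0,-0.03],"turn":0},{"claw":1,"offset":[0,0,-0.03],"turn":0},{"claw":1,"offset":[0,0,-0.02],"turn":0},{"claw":1,"offset":[0,0,-0.01],"turn":0},{"claw":1,"offset":[0,0,0],"turn":0},{"claw":1,"offset":[0,0,0],"turn":0}]' 60; python3 plan.py 0.38 0.22 0.2 2.037 0.38 -0.15 0.2 1.17 0.411 -0.361 0.16 1.17
```

```text
time: 17.88
eef_pos: [0.4901, 0.3534, 0.2024]
ee_rot: [0.0, 0.525, 0.851, -0.0]
force: [-0.0, -1.1, -2.0]
gripper_width: 0.0132
gripper_force: 60.0
at [0.4901 0.3534 0.2024] yaw 2.0367 tilt [ 0.0002 -0.    ] q [-0.04  0.52 -0.87  1.65  0.43  1.17 -0.55] F [-0.  -1.1 -2. ] w 0.0132 gf 60.0 t 17.88
shift [-0.0697 -0.1583  0.0024] turn -0.0003
shift [-0.3305 -0.1663 -0.    ] turn 0.867
shift [-0.1822  0.1109  0.04  ] turn -0.0
```

```bash
python3 -m crank '[{"claw":1,"offset":[-0.0087,-0.02,0],"turn":0},{"claw":1,"offset":[-0.0087,-0.02,0],"turn":0},{"claw":1,"offset":[-0.0087,-0.02,0],"turn":0},{"claw":1,"offset":[-0.0087,-0.02,0],"turn":0},{"claw":1,"offset":[-0.0087,-0.02,0],"turn":0},{"claw":1,"offset":[-0.0087,-0.02,0],"turn":0},{"claw":1,"offset":[-0.0087,-0.02,0],"turn":0},{"claw":1,"offset":[-0.0087,-0.02,0],"turn":0}]' 60; python3 -m crank '[{"claw":1,"offset":[-0.02,-0.01,0],"turn":0},{"claw":1,"offset":[-0.02,-0.01,0],"turn":0},{"claw":1,"offset":[-0.02,-0.01,0],"turn":0},{"claw":1,"offset":[-0.02,-0.01,0],"turn":0},{"claw":1,"offset":[-0.02,-0.01,0],"turn":0},{"claw":1,"offset":[-0.02,-0.01,0],"turn":0},{"claw":1,"offset":[-0.02,-0.01,0],"turn":0},{"claw":1,"offset":[-0.02,-0.01,0],"turn":0}]' 60; python3 plan.py 0.38 -0.15 0.2 2.037 0.411 -0.361 0.16 1.17
```

```text
time: 18.55
eef_pos: [0.3771, 0.2184, 0.2011]
ee_rot: [-0.001, 0.525, 0.851, -0.001]
force: [-1.0, -0.5, -1.0]
gripper_width: 0.0137
gripper_force: 60.0
time: 19.22
eef_pos: [0.378, 0.0394, 0.2016]
ee_rot: [-0.001, 0.525, 0.851, -0.0]
force: [1.2, -0.8, -1.5]
gripper_width: 0.0134
gripper_force: 60.0
at [0.378  0.0394 0.2016] yaw 2.0365 tilt [-0.0008 -0.0003] q [ 0.67 -0.01 -0.84  2.15 -0.01  1.    0.3 ] F [ 1.2 -0.8 -1.5] w 0.0134 gf 60.0 t 19.22
shift [-0.1701 -0.0833  0.0016] turn -0.0005
shift [-0.2024 -0.0672  0.04  ] turn 0.867
```

```bash
python3 -m crank '[{"claw":1,"offset":[-0.021,-0.01,0],"turn":0},{"claw":1,"offset":[-0.021,-0.01,0],"turn":0},{"claw":1,"offset":[-0.021,-0.01,0],"turn":0},{"claw":1,"offset":[-0.021,-0.01,0],"turn":0},{"claw":1,"offset":[-0.021,-0.01,0],"turn":0},{"claw":1,"offset":[-0.021,-0.01,0],"turn":0},{"claw":1,"offset":[-0.021,-0.01,0],"turn":0},{"claw":1,"offset":[-0.021,-0.01,0],"turn":0}]' 60; python3 -m crank '[{"claw":1,"offset":[0,0,0],"turn":0.108},{"claw":1,"offset":[0,0,0],"turn":0.108},{"claw":1,"offset":[0,0,0],"turn":0.108},{"claw":1,"offset":[0,0,0],"turn":0.108},{"claw":1,"offset":[0,0,0],"turn":0.108},{"claw":1,"offset":[0,0,0],"turn":0.108},{"claw":1,"offset":[0,0,0],"turn":0.108},{"claw":1,"offset":[0,0,0],"turn":0.108}]' 60; python3 plan.py 0.35 -0.22 0.2 1.17 0.411 -0.361 0.16 1.17
```

```text
time: 19.88
eef_pos: [0.382, -0.1463, 0.2013]
ee_rot: [-0.001, 0.525, 0.851, -0.0]
force: [0.7, -0.3, -2.5]
gripper_width: 0.0134
gripper_force: 60.0
time: 20.55
eef_pos: [0.3821, -0.1451, 0.2013]
ee_rot: [-0.001, 0.834, 0.551, -0.001]
force: [-0.6, 0.6, -1.9]
gripper_width: 0.0132
gripper_force: 60.0
at [ 0.3821 -0.1451  0.2013] yaw 1.1673 tilt [-0.0011 -0.0006] q [ 0.85  0.05 -0.58  2.1   0.03  1.   -0.14] F [-0.6  0.6 -1.9] w 0.0132 gf 60.0 t 20.55
shift [-0.0815 -0.0001  0.0013] turn -0.0027
shift [-0.106   0.1112  0.04  ] turn -0.0
```

```bash
python3 -m crank '[{"claw":1,"offset":[-0.03,0.009,0],"turn":0},{"claw":1,"offset":[-0.035,0.009,0],"turn":0},{"claw":1,"offset":[-0.035,0.01,0],"turn":0},{"claw":1,"offset":[-0.037,0.015,0],"turn":0},{"claw":1,"offset":[-0.037,0.017,0],"turn":0},{"claw":1,"offset":[-0.037,0.017,0],"turn":0},{"claw":1,"offset":[-0.037,0.017,0],"turn":0},{"claw":1,"offset":[-0.03,0.017,0],"turn":0}]' 60; python3 -m crank '[{"claw":1,"offset":[0,0,0],"turn":0},{"claw":1,"offset":[0,0,0],"turn":0},{"claw":1,"offset":[0,0,0],"turn":0},{"claw":1,"offset":[0,0,0],"turn":0},{"claw":1,"offset":[0,0,0],"turn":0},{"claw":1,"offset":[0,0,0],"turn":0},{"claw":1,"offset":[0,0,0],"turn":0},{"claw":1,"offset":[0,0,0],"turn":0}]' 60; python3 shot.py wrist w9; python3 plan.py 0.411 -0.361 0.2 1.17
```

```text
time: 21.22
eef_pos: [0.3758, -0.4471, 0.2005]
ee_rot: [-0.001, 0.833, 0.553, -0.001]
force: [0.3, -0.5, -1.0]
gripper_width: 0.0137
gripper_force: 60.0
time: 21.88
eef_pos: [0.3777, -0.4443, 0.2027]
ee_rot: [0.0, 0.833, 0.554, -0.0]
force: [-0.2, -0.7, -2.1]
gripper_width: 0.0135
gripper_force: 60.0
cam [ 0.403 -0.383  0.382] [[0.92, -0.39, -0.0], [-0.38, -0.9, 0.23], [-0.09, -0.21, -0.97]]
at [ 0.3776 -0.4444  0.2027] yaw 1.1732 tilt [ 0.0001 -0.0001] q [ 1.1   0.37 -0.36  1.71  0.14  1.09  0.3 ] F [ 0.7 -0.8 -2. ] w 0.0137 gf 60.0 t 21.93
shift [ 0.0898 -0.0015  0.0027] turn 0.0032
```

View pics/w9.png

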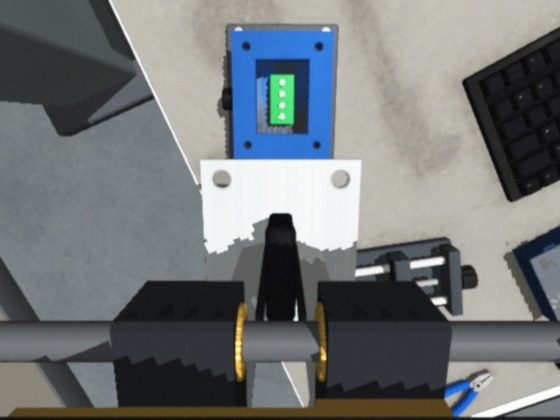

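The wrist view shows the housing's four holes at (244,47), (319,46), (247,145) and (316,145). Two of the held cover's holes are at (222,178) and (341,178).

```bash
cat > fit.py <<'E'
import sys,json; from h import *
d=dict(np.load(sys.argv[1]+".npz")); P=pts(d); g=cv2.cvtColor(d["img"],cv2.COLOR_BGR2GRAY).astype(float)
def cen(a,b,thr,h,n=8):
    for _ in range(3):
        a0,b0=int(round(a)),int(round(b)); w=g[b0-n:b0+n+1,a0-n:a0+n+1]; k=np.clip(thr-w,0,None); yy,xx=np.mgrid[-n:n+1,-n:n+1]; a,b=a0+(k*xx).sum()/k.sum(),b0+(k*yy).sum()/k.sum()
    print("px",round(a,1),round(b,1)); return ray(d,a,b,h)[:2]
hous=np.array([cen(*p,55,.05,6) for p in((244,47),(319,47),(248,145),(316,145))])
hc=hous.mean(0); hy=hous[0]+hous[1]-hous[2]-hous[3]; hx=hous[1]+hous[3]-hous[0]-hous[2]
print("housing",hc.round(4),"yaw y",np.arctan2(hy[1],hy[0]).round(4),"x+90",(np.arctan2(hx[1],hx[0])+np.pi/2).round(4),"spans",np.linalg.norm(hous[0]-hous[1]).round(4),np.linalg.norm(hous[2]-hous[3]).round(4),np.linalg.norm(hous[0]-hous[2]).round(4),np.linalg.norm(hous[1]-hous[3]).round(4))
s=r.sense(); zt=np.nanmedian(P[170:190,260:300,2]); print("plate z",[np.nanmedian(P[165:170,a:a+20,2]).round(4) for a in(210,270,330)],[np.nanmedian(P[b:b+5,235:250,2]).round(4) for b in(165,195,225)],"flange z",np.nanmedian(P[50:140,238:246,2]).round(4),np.nanmedian(P[50:140,320:328,2]).round(4))
c=[cen(*p,200,zt,10) for p in((222,178),(341,178))]
v=c[1]-c[0]; print("cover holes span",np.linalg.norm(v).round(4)); ya=np.arctan2(v[1],v[0])+np.pi/2
cc=(c[0]+c[1])/2-.04*np.array([np.cos(ya),np.sin(ya)]); print("cover centre",cc.round(4),"yaw",ya.round(4),"tcp",s["eef_pos"].round(4))
e=hc-cc; q=s["ee_rot"]; y=2*np.arctan2(q[2],q[1]); print("tool shift needed",(np.cos(y)*e[0]+np.sin(y)*e[1]).round(4),(np.sin(y)*e[0]-np.cos(y)*e[1]).round(4))
E
python3 fit.py w9
```

```text
px 246.1 45.6
px 318.9 46.0
px 248.2 144.1
px 316.6 144.5
housing [ 0.4135 -0.362 ] yaw y 1.1733 x+90 1.1679 spans 0.0599 0.0597 0.0798 0.0798
plate z [np.float64(0.1945), np.float64(0.1945), np.float64(0.1946)] [np.float64(0.1945), np.float64(0.1944), np.float64(0.1946)] flange z 0.0505 0.0505
px 221.3 180.1
px 342.1 180.0
cover holes span 0.0609
cover centre [ 0.3776 -0.4448] yaw 1.1733 tcp [ 0.3776 -0.4444  0.2027]
tool shift needed 0.0903 0.001
```

```bash
python3 -m crank '[{"claw":1,"offset":[0.015,0,0],"turn":0},{"claw":1,"offset":[0.015,0,0],"turn":0},{"claw":1,"offset":[0.015,0,0],"turn":0},{"claw":1,"offset":[0.015,0,0.01],"turn":0.001},{"claw":1,"offset":[0.015,0.001,0.02],"turn":0.001},{"claw":1,"offset":[0.015,0,0.02],"turn":0},{"claw":1,"offset":[0,0,0.02],"turn":0},{"claw":1,"offset":[0,0,0.01],"turn":0}]' 60; python3 -m crank '[{"claw":1,"offset":[0,0,0],"turn":0},{"claw":1,"offset":[0,0,0],"turn":0},{"claw":1,"offset":[0,0,0],"turn":0},{"claw":1,"offset":[0,0,0],"turn":0},{"claw":1,"offset":[0,0,0],"turn":0},{"claw":1,"offset":[0,0,0],"turn":0},{"claw":1,"offset":[0,0,0],"turn":0},{"claw":1,"offset":[0,0,0],"turn":0}]'; python3 plan.py 0.4135 -0.3616 0.078 1.1715
```

```text
time: 22.6
eef_pos: [0.4137, -0.3595, 0.1208]
ee_rot: [-0.001, 0.833, 0.554, -0.0]
force: [0.3, -0.7, -2.5]
gripper_width: 0.0133
gripper_force: 60.0
time: 23.27
eef_pos: [0.4135, -0.3621, 0.1227]
ee_rot: [0.0, 0.833, 0.553, 0.0]
force: [-0.5, -0.5, -1.4]
gripper_width: 0.0135
gripper_force: 60.0
at [ 0.4135 -0.3621  0.1227] yaw 1.1708 tilt [0.0001 0.    ] q [ 0.97  0.41 -0.38  1.87  0.19  0.9   0.1 ] F [-0.5 -0.5 -1.4] w 0.0135 gf 60.0 t 23.27
shift [ 0.0005 -0.0002  0.0447] turn -0.0007
```

```bash
python3 -m crank '[{"claw":1,"offset":[0.0005,0,0.005],"turn":0},{"claw":1,"offset":[0,0,0.008],"turn":0},{"claw":1,"offset":[0,0,0.009],"turn":0},{"claw":1,"offset":[0,0,0.009],"turn":0},{"claw":1,"offset":[0,0,0.007],"turn":0},{"claw":1,"offset":[0,0,0.004],"turn":0},{"claw":1,"offset":[0,0,0.0015],"turn":0},{"claw":1,"offset":[0,0,0],"turn":0}]' 60; python3 -m crank '[{"claw":1,"offset":[0,0,0],"turn":0},{"claw":1,"offset":[0,0,0],"turn":0},{"claw":1,"offset":[0,0,0],"turn":0},{"claw":1,"offset":[0,0,0],"turn":0},{"claw":1,"offset":[0,0,0],"turn":0},{"claw":1,"offset":[0,0,0],"turn":0},{"claw":1,"offset":[0,0,0],"turn":0},{"claw":1,"offset":[0,0,0],"turn":0}]'; python3 plan.py 0.4135 -0.3616 0.078 1.1715; python3 shot.py wrist w10; python3 shot.py top top2
python3 - <<'E'
from h import *
a=dict(np.load("w10.npz")); b=dict(np.load("top2.npz"))
cv2.imwrite("pics/last.png",np.hstack([a["img"][:,140:420],cv2.resize(b["img"][150:290,60:300],(480,280),interpolation=2)[:,:500] if 0 else cv2.copyMakeBorder(cv2.resize(b["img"][150:280,110:280],(510,390),interpolation=2),0,30,0,0,0)]))
P=pts(b); g=lambda u,v:np.nanmax(P[v-2:v+3,u-2:u+3,2]).round(3); print("driver z tip-ish/handle",g(224,207),g(231,250))
P=pts(a); print("plate corners z",[np.nanmedian(P[v-3:v+4,u-3:u+4,2]).round(4) for u,v in((215,170),(345,170),(215,215),(345,215))])
E
```

```text
time: 23.93
eef_pos: [0.4135, -0.3614, 0.0786]
ee_rot: [-0.0, 0.833, 0.553, -0.0]
force: [0.1, -0.9, -0.7]
gripper_width: 0.0133
gripper_force: 60.0
time: 24.6
eef_pos: [0.4136, -0.3615, 0.0791]
ee_rot: [-0.0, 0.833, 0.553, -0.0]
force: [-0.5, -0.2, -1.7]
gripper_width: 0.0135
gripper_force: 60.0
at [ 0.4136 -0.3615  0.0791] yaw 1.1709 tilt [-0. -0.] q [ 0.96  0.47 -0.37  1.9   0.22  0.82  0.07] F [-0.5 -0.2 -1.7] w 0.0135 gf 60.0 t 24.6
shift [-0.0001 -0.0001  0.0011] turn -0.0006
cam [ 0.439 -0.3    0.259] [[0.92, -0.39, -0.0], [-0.38, -0.9, 0.23], [-0.09, -0.21, -0.97]]
cam [ 0.309 -0.01   1.245] [[0.02, -1.0, -0.02], [-0.98, -0.02, -0.17], [0.17, 0.02, -0.98]]
driver z tip-ish/handle 0.015 0.025
plate corners z [np.float64(0.0704), np.float64(0.0707), np.float64(0.071), np.float64(0.071)]
```

View pics/last.png

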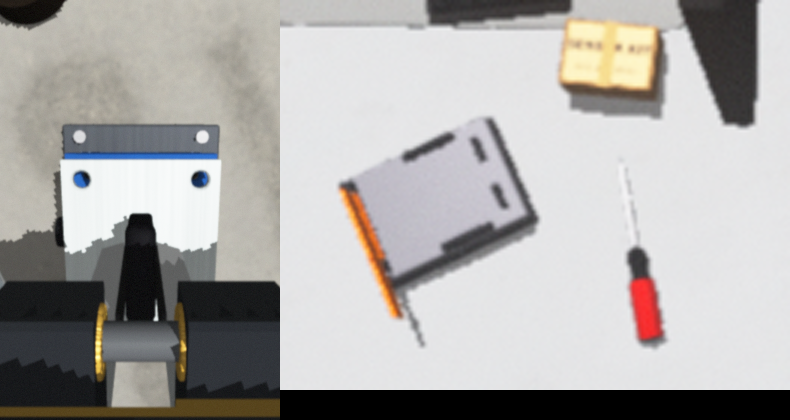

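In the picture, the threaded holes appear as dark spots inside the cover's holes. The plate is level, about 16 mm above the flange, the clip is upright and the driver lies flat. I'm handing in.

```bash
python3 -c "
from workcell import r
print(r.job_done())"
```

```text
the job is handed in; nothing more can be done
None
```

I levered the clip upright with the screwdriver, laid the screwdriver flat on the table, and handed in with the cover held level about 16 mm above the housing, its holes lined up with the threaded ones (no verdict was returned).

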